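# Clear the nipping press, release its catch and hold a volume under the platen

### The arm

A 6-joint arm with a two-finger parallel gripper is mounted at the origin on the work surface. World frame = base frame: x ahead of the robot, y to its left, z up, the work surface at z = 0. Lengths are in m, angles in degrees, forces in N, time in s.
With the tool pointing down it reaches from about 0.3 to 0.85 m from the base axis. Payload 5.4 kg.
Tool frame: the origin (TCP) lies midway between the tips of the shut fingers; the grasp point (between the pads) lies 19 mm behind it (robot.grip_point_offset is the distance from the TCP to the grasp point, in m); y points along the fingers, x is the direction in which the jaws open and shut, and the axes are right-handed (so a half turn about y gives the same grasp; the last joint's range is limited). The gripper opens to 85 mm and grips with 20 to 120 N. Pads are 22 mm wide; open, the fingers measure 114 mm over their backs; the gripper's body (76 mm by 85 mm) begins 54 mm behind the grasp point. The pads swing forward as they close: fully open they stand 13 mm farther back than shut.
Start: joints at [59.41, 9.076, 91.501, -0, 79.423, -12.038], TCP at [0.183, 0.545, 0.231] pointing down, gripper open.
Joint ranges: [-166.64, 166.64], [-54.1, 131.32], [10.49, 154.53], [-73.88, 253.88], [9.74, 151.15], [-171.62, 171.62]. Speed limits (degrees/s): [147.25, 147.25, 180, 180, 180, 180].

### API

Orientations are given as [roll, pitch, yaw] about the fixed x, y, z axes, in that order (R = Rz(yaw) Ry(pitch) Rx(roll)).
In Python, from station import robot gives the robot as it stands. The module is installed in compiled form; this text tells all that it offers. Calls block until the motion is done:
- robot.move_pose(position, orientation): joint-space move of the TCP to a pose.
- robot.servo_line(position, attitude=None, feed=0.15): straight line of the TCP; attitude=None keeps the orientation; feed is the mean speed in m/s.
- robot.movej(angles): joint-space move.
- robot.ungrasp() and robot.gripper_close(grip_force=None): open the fingers fully, or close them until they stop; grip_force is the grip in N (None keeps the last).
- robot.dwell(seconds).
- robot.inverse_kinematics(position, orientation): joint angles nearest the present ones, or None.
- robot.sense(): the state.
- robot.grab_frame(name): name is "side" or "top"; returns a dict with "img" (400x640x3 uint8, red, green, blue), "depth" (400x640 float32, m along the optical axis (not along the pixel's ray), 0 where there is no reading), "vertical_fov" (degrees; the focal length in pixels is half the picture's height over the tangent of half this angle, whatever the lens; pixels are square), "cx", "cy" (the principal point, pixels), "k1" (the pictures are not rectified: a ray, as slopes to the right and down, at radius r is drawn at 1 + k1 r^2 times it, then the intrinsics apply), "cam_to_world" (4x4, takes a point from camera to world coordinates). Camera axes: x right, y down, z forward; pixel columns grow to the right and rows downward; lengths in m; the calibration is good to about 2 mm. A picture is of the moment at which its call begins.
A pose or a line that the arm cannot do raises robot.IKError and nothing moves.
- robot.hand_in(): hands the job in, once; it reports no verdict.
The state is a dict: "time_s": time; "joint_positions": joint angles; "dq": joint speeds; "joint_efforts": joint torques, N m; "ee_pos": TCP position; "eef_rot": TCP orientation; "contact_force": force on the tool from outside, world axes, zero at the start; "torque": the same for the moment, N m; "width": opening from 0.0 (shut) to 1.0 (fully open).
Only numpy, scipy, OpenCV 4.12 (cv2) and the standard library are available. Lean on these libraries where they do the work, as an engineer would, in place of code of your own. Each camera call takes 0.05 s, during which the arm holds its last target. There are 200 camera calls.

### The job

The re-glued volume in the bench press is ready for nipping, but its old steel binding bar still lies on it: with the press still locked, take the bar off and drop it into the scrap tray. Then flip the safety catch on top of the press right back, pull the ball lever all the way down to its stop so that the platen presses on the volume, and finish while still holding the lever down (it springs up if let go). Leave the volume lying where it is and do not disturb the other things on the bench.

Things in the scene. Friction and masses are not known exactly. Their poses are not given: they have to be found in the camera images.
- press: bench nipping press, fixed: grey base 310 x 310 x 30 mm, two columns, grey crosshead (z 170 to 220 mm, nuts to 242, x -28 to 28, y 15 to 315). Origin on the table straight below the ball lever's pivot, at the crosshead's right-hand end; x to the press's back, y to its left along the pivot axis. Base covers x -210 to 100, y 10 to 320, bed top at z 30 mm.
- handle: ball lever: hub, 14 mm steel rod and black ball; origin on its pivot axis, 195 mm above the table. Raised (start) the rod points to the press's front, 40 degrees above level; pulled down, it swings in the press's x-z plane (y -3 mm) to 15 degrees below level. Needs about 3 to 7 N at the ball to start, 12 to 15 N at the bottom; springs up when let go.
- ball (a point): centre of the lever's black ball knob, 34 mm across, 185 mm from the pivot axis; 314 mm above the table at the start, 147 mm with the lever fully down.
- lever (a joint): ball lever's angle, rad: 0 raised (start), grows as it is pulled down, 0.96 at its lower stop. It lowers the platen 26 mm per rad, which meets the volume at about 0.7 and then presses through springs. The catch blocks it at about 0.07 until flipped.
- catch (a joint): safety catch's angle, rad: near 0 on (its hook stands in front of a lug on the lever's hub), grows as its thumb tab is pushed towards the press's back (+x); clear of the lug above 0.4, fully back at 1.1. Turns about a pin along the press's y axis, 45 mm behind the lever's pivot, 232 mm up; 1 to 3 N at the tab; stays where it is left.
- catch_tab (a point): top end of the catch's upright thumb tab: steel plate 8 mm thick, 18 mm wide, with a round bar 12 mm thick and 30 mm wide across its end. 70 mm from the catch's pin, 302 mm above the table when the catch is on. The hook arm that runs forward from the tab's foot is up to 253 mm above the table.
- platen: steel pressing plate 70 (press x) x 190 (press y) x 12 mm below the crosshead; origin at the centre of its underside, 88 mm above the table when raised.
- volume: brown hardback volume 220 x 150 x 40 mm lying loose and flat on the press bed, 0.9 kg; origin at the centre of its underside (30 mm above the table), x along its length; its spine end is under the platen and about 150 mm of it sticks out to the front of the platen.
- binding_bar: old binding bar, a dark steel channel 110 x 16 x 14 mm with two round screw heads 3 mm high on top, lying on the part of the volume in front of the platen; origin at the centre of its underside, x along its length, z up; about 80 g.
- scrap_tray: open sheet-steel tray 170 (x) x 240 (y) x 80 mm, wall 3 mm, fixed to the table to the robot's right of the press, with a little flat scrap (up to 12 mm high) on its floor; origin at the centre of its underside.
- bone_folder: bystander: cream bone folder 150 x 18 x 5 mm on the press base beside the volume; origin at the centre of its underside.
- glue_jar: bystander: jar 64 mm across, 85 mm high, on the table at the press's rear right; origin at the centre of its underside.
- brush: bystander: paste brush 200 mm long lying left of the press; origin under its middle.
- weight: bystander: round steel weight with a knob, 68 mm across, 76 mm high, at the press's front left; origin at the centre of its underside.
- thread_spool: bystander: white thread spool 40 mm across, 46 mm high, on the right-hand front of the press base; origin at the centre of its underside.
Things that resemble listed ones, but are neither listed nor needed, are in the scene too. Of the things like the binding_bar, leave any that is blue or pink; of the rest the larger one is meant.

How it is judged (in metres and radians):
On the way, in this order (a step that is already met when the one before it is completed fails the run):
1. the binding bar lies let go in the scrap tray, the catch still on and the lever still up (x of binding_bar in the frame of scrap_tray between -0.085 and 0.085 m and y of binding_bar in the frame of scrap_tray between -0.12 and 0.12 m and z of binding_bar in the frame of scrap_tray below 0.06 m and contact force between the fingers and binding_bar below 0.1 N and linear speed of binding_bar below 0.03 m/s and value of joint catch below 0.3 rad and value of joint lever below 0.15 rad), for 0.2 s.
2. the safety catch is flipped back, the lever still up (value of joint catch above 0.6 rad and value of joint lever below 0.15 rad), for 0.2 s.
3. the lever is pulled down and the platen presses on the volume (value of joint lever above 0.85 rad and contact force between platen and volume above 20 N), for 0.2 s.
At the end, for the whole second after the job is handed in: The fingers hold the lever (over 2 N on its arm or ball) past 0.85 of its 0.96 rad, the platen bears on the volume with over 20 N, the catch is back (over 0.6 rad), and the binding bar lies released and at rest in the scrap tray (origin within the walls, under 60 mm high) (all of step 3 and contact force between the fingers and handle above 2 N and x of binding_bar in the frame of scrap_tray between -0.085 and 0.085 m and y of binding_bar in the frame of scrap_tray between -0.12 and 0.12 m and z of binding_bar in the frame of scrap_tray below 0.06 m and contact force between the fingers and binding_bar below 0.1 N and linear speed of binding_bar below 0.03 m/s and value of joint catch above 0.6 rad); the arm keeps its last pose, push and grip.
It fails at once if the lever is forced against the catch (value of joint lever above 0.15 rad and value of joint catch below 0.3 rad).
It fails at once if the volume is shifted by more than 25 mm (distance of volume from where it was at the start of the episode above 0.025 m).
It fails at once if another thing on the bench is moved by more than 30 mm (distance of any of bone_folder, glue_jar, brush, weight, thread_spool from where it was at the start of the episode above 0.03 m).
It also fails if it takes over 72 s, if anything falls off the work surface, if the arm or the gripper's body presses on something with over 40 N, if the wrist force passes 120 N, or if a joint passes its speed limit or range.

## Working session

There is one attempt and no reset: what is moved stays moved. The work goes in short steps, each a Python script; the robot and the scene stay as the last script left them, time stands still between calls to the robot, and variables do not carry over. Pictures are saved under pics/ and viewed, about 8 in all and at most 12, crops included, and the job is handed in when it is done.

```bash
mkdir -p pics; cat > h.py <<'E'
import numpy as np, cv2, pickle
from station import robot
def grab(n):
    f=robot.grab_frame(n); pickle.dump(f,open(f'{n}.pkl','wb')); return f
def load(n): return pickle.load(open(f'{n}.pkl','rb'))
def rays(f,uv):
    uv=np.atleast_2d(uv).astype(float); F=200/np.tan(np.radians(f['vertical_fov'])/2)
    K=np.array([[F,0,f['cx']],[0,F,f['cy']],[0,0,1]])
    s=cv2.undistortPoints(uv.reshape(-1,1,2),K,np.array([f['k1'],0,0,0,0.]))[:,0]
    return np.c_[s,np.ones(len(s))]
def plane(f,uv,z):
    T=np.array(f['cam_to_world']); d=rays(f,uv)@T[:3,:3].T; o=T[:3,3]
    return o+d*((z-o[2])/d[:,2])[:,None]
def dep(f,uv):
    T=np.array(f['cam_to_world']); uv=np.atleast_2d(uv); r=rays(f,uv)
    z=np.array([f['depth'][int(round(v)),int(round(u))] for u,v in uv])
    return (r*z[:,None])@T[:3,:3].T+T[:3,3]
def cloud(f):
    v,u=np.mgrid[0:400,0:640]; return dep(f,np.c_[u.ravel(),v.ravel()]).reshape(400,640,3)
def proj(f,P):
    T=np.linalg.inv(np.array(f['cam_to_world'])); F=200/np.tan(np.radians(f['vertical_fov'])/2)
    p=np.atleast_2d(P)@T[:3,:3].T+T[:3,3]; s=p[:,:2]/p[:,2:]; s=s*(1+f['k1']*(s**2).sum(1,keepdims=True))
    return s*F+[f['cx'],f['cy']]
E
python3 - <<'E'
from h import *
for n in('side','top'):
    f=grab(n); cv2.imwrite(f'pics/{n}0.png',f['img'][:,:,::-1]); print(n,np.round(f['cam_to_world'],3).tolist(),f['vertical_fov'],f['k1'])
s=robot.sense(); print(s['ee_pos'],s['eef_rot'],s['contact_force'],s['time_s'],robot.grip_point_offset)
E
```

```text
side [[-0.986, -0.12, 0.118, 0.428], [-0.168, 0.679, -0.715, 0.67], [0.006, -0.724, -0.689, 0.854], [0.0, 0.0, 0.0, 1.0]] 57.41265920916059 0.009437368866589512
top [[0.017, -0.979, 0.205, 0.352], [-1.0, -0.016, 0.009, -0.016], [-0.005, -0.205, -0.979, 1.144], [0.0, 0.0, 0.0, 1.0]] 54.237947038567654 -0.04255549938804686
[0.18267274 0.54464367 0.23041202] [-89.97934302   0.09445287  71.44822941] [-0.83013053  0.07295741  0.72466147] 0.1 0.0187
```

View pics/top0.png

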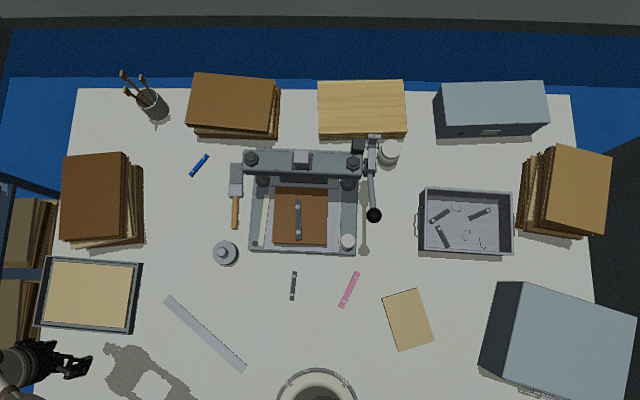

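View pics/side0.png

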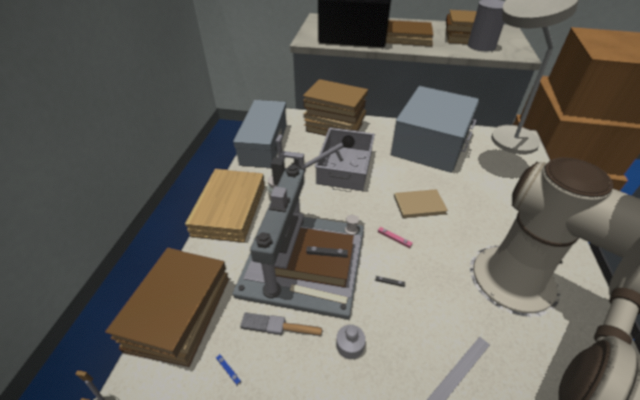

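Top view: the bar on the volume is at about (298,220), with a smaller dark look-alike at (293,285), a pink one at (349,289) and a blue one at (199,165). The dark strips in the tray at (439,215), (480,214) and (441,237) are scrap. The larger non-blue, non-pink bar is the one on the volume. The ball is at (374,215), the catch near (372,145) and the tray at (465,221). I'll measure these and confirm with a crop.

```bash
python3 - <<'E'
from h import *
t=load('top'); s=load('side')
a=cv2.resize(t['img'][120:260,230:410],None,fx=4.4,fy=4,interpolation=cv2.INTER_CUBIC)
a=cv2.resize(t['img'][125:265,232:402],(680,560),interpolation=cv2.INTER_CUBIC)
cv2.imwrite('pics/top1.png',a[:,:,::-1])
b=cv2.resize(s['img'][125:325,230:400],(510,600),interpolation=cv2.INTER_CUBIC)
cv2.imwrite('pics/side1.png',b[:,:,::-1])
for f,n in((t,'t'),(s,'s')):
    C=cloud(f); f['C']=C
# bar: points in top cloud around volume, dark grey
C=t['C']; img=t['img'].astype(int)
hsv=cv2.cvtColor(t['img'],cv2.COLOR_RGB2HSV)
for name,(u0,u1,v0,v1) in dict(onvol=(285,312,192,246),low=(283,303,265,305)).items():
    sub=C[v0:v1,u0:u1]; 
    zb=np.median(sub[...,2]); m=(hsv[v0:v1,u0:u1,1]<60)&(hsv[v0:v1,u0:u1,2]<(140))
    n,l,st,ce=cv2.connectedComponentsWithStats(m.astype(np.uint8)); k=1+st[1:,4].argmax()
    vv,uu=np.nonzero(l==k); P=sub[l==k]
    r=cv2.minAreaRect(np.c_[uu+u0,vv+v0].astype(np.float32)); bx=cv2.boxPoints(r)
    print(name,len(P),'z med',zb,np.percentile(P[:,2],[5,50,95]).round(3),'rect px',np.round(r[0],1),r[1:],)
    W=plane(t,bx,np.median(P[:,2])); print(W.round(4).tolist(), W.mean(0), np.linalg.norm(W[0]-W[1]),np.linalg.norm(W[1]-W[2]))
for n,f,bx in(('t',t,(355,400,190,235)),('s',s,(335,365,125,160))):
    u0,u1,v0,v1=bx; g=f['img'][v0:v1,u0:u1].max(2); m=(g<45).astype(np.uint8)
    k,l,st,ce=cv2.connectedComponentsWithStats(m); i=1+st[1:,4].argmax(); print('ball',n,ce[i]+[u0,v0],st[i]); P=f['C'][v0:v1,u0:u1][l==i]; print(P.mean(0),np.median(P,0))
# crosshead top z~.22
for f in(t,s):
    C=f['C']; m=(abs(C[...,2]-.22)<.006)&(C[...,0]>.5)&(C[...,0]<.95)&(abs(C[...,1])<.35); P=C[m][:,:2]
    r=cv2.minAreaRect(P.astype(np.float32)); print('cross',len(P),r, cv2.boxPoints(r).round(3).tolist())
    m=(C[...,2]>.26)&(C[...,2]<.34)&(C[...,0]>.5)&(C[...,0]<.95)&(abs(C[...,1])<.35); P=C[m]
    print('high',len(P)); print(P[np.argsort(-P[:,0])][::6].round(3).tolist()[:14])
C=t['C']; m=(abs(C[...,2]-.08)<.006); m[:, :410]=0;m[:,520:]=0;m[:180]=0;m[262:]=0
print('tray',cv2.boxPoints(cv2.minAreaRect(C[m][:,:2].astype(np.float32))).round(3).tolist(), C[m].mean(0))
E
```

```text
onvol 225 z med 0.07106873292376847 [0.075 0.085 0.089] rect px [298.  219.5] ((39.0, 6.0), 90.0)
[[0.5661, 0.0678, 0.0847], [0.5664, 0.0511, 0.0847], [0.4584, 0.0481, 0.0847], [0.4581, 0.0644, 0.0847]] [0.51225503 0.0578577  0.08469925] 0.016624704953014224 0.10799960069951173
low 137 z med 0.0011868226591211783 [0.    0.01  0.015] rect px [292.6 285.4] ((4.713319778442383, 29.520267486572266), 7.125016689300537)
[[0.2936, 0.0835, 0.0102], [0.3753, 0.0757, 0.0102], [0.3739, 0.0623, 0.0102], [0.2922, 0.0702, 0.0102]] [0.33375424 0.07292809 0.01019134] 0.0820956959010385 0.013506605381060738
ball t [373.60588235 214.99411765] [ 12  18  15  15 170]
[ 0.48662117 -0.11831262  0.33142194] [ 0.48703881 -0.11903291  0.32719949]
ball s [347.86792453 141.05660377] [  7  11  12  11 106]
[ 0.49076199 -0.1014503   0.32710749] [ 0.49124841 -0.1080598   0.32249364]
cross 2058 ((0.6463595628738403, 0.027579084038734436), (0.33178985118865967, 0.0832715854048729), 87.11100006103516) [[0.5960000157356262, -0.13600000739097595], [0.6800000071525574, -0.14000000059604645], [0.6959999799728394, 0.190999
[... 532 characters left out ...]
102295, -0.125], [0.6919999718666077, -0.13199999928474426], [0.7139999866485596, 0.19200000166893005], [0.6169999837875366, 0.1979999989271164]]
high 367
[[0.687, -0.116, 0.297], [0.684, -0.126, 0.3], [0.683, -0.114, 0.276], [0.682, -0.109, 0.299], [0.68, -0.114, 0.302], [0.68, -0.123, 0.303], [0.678, -0.128, 0.303], [0.678, -0.117, 0.274], [0.677, -0.11, 0.293], [0.677, -0.12, 0.263], [0.676, -0.121, 0.269], [0.676, -0.125, 0.286], [0.676, -0.127, 0.262], [0.675, -0.128, 0.277]]
tray [[0.421999990940094, -0.531000018119812], [0.6019999980926514, -0.5400000214576721], [0.6159999966621399, -0.2919999957084656], [0.4359999895095825, -0.28200000524520874]] [ 0.51537696 -0.41832373  0.08246866]
```

View pics/top1.png

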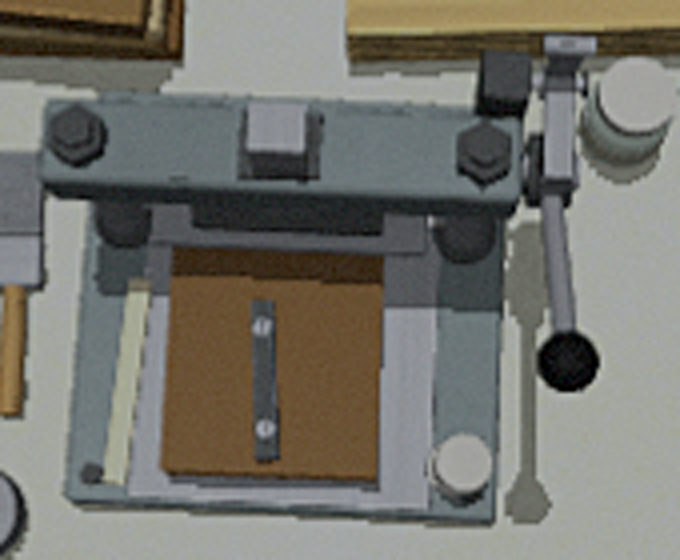

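View pics/side1.png

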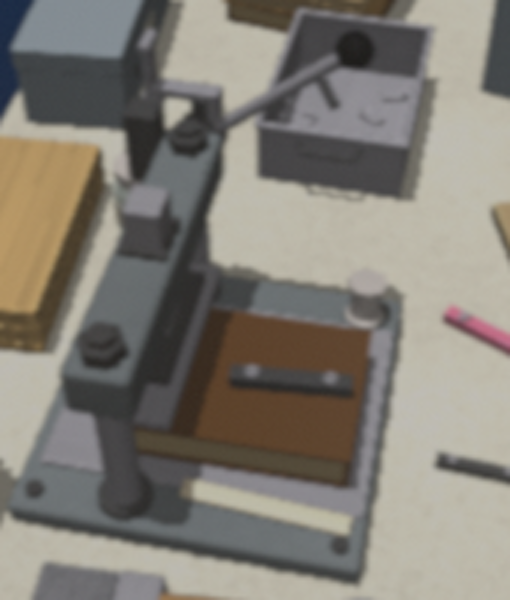

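The crop shows the dark bar with two light screw heads on the volume: 108 x 16 mm, against 82 x 13 mm for the loose one. That makes it the bar meant. Its top is at 85 mm, where 84 is expected. I'll triangulate the bar and ball once, then grasp.

```bash
cat >> h.py <<'E'
def tri(a,ua,b,ub):
    oa=np.array(a['cam_to_world'])[:3,3]; ob=np.array(b['cam_to_world'])[:3,3]
    da=np.array(a['cam_to_world'])[:3,:3]@rays(a,ua)[0]; db=np.array(b['cam_to_world'])[:3,:3]@rays(b,ub)[0]
    s=np.linalg.lstsq(np.c_[da,-db],ob-oa,rcond=None)[0]; p,q=oa+s[0]*da,ob+s[1]*db
    return ((p+q)/2).round(4), np.linalg.norm(p-q).round(4)
def st(tag=''):
    s=robot.sense(); print(tag,'t',round(s['time_s'],2),'p',s['ee_pos'].round(4) if hasattr(s['ee_pos'],'round') else s['ee_pos'],'F',np.round(s['contact_force'],1),'w',round(s['width'],3)); return s
E
python3 - <<'E'
from h import *
t=load('top'); s=load('side')
print('ball',tri(t,(373.6,215),s,(347.9,141.1)))
# screw heads: from crops
T=lambda u,v:(232+u/4-.375,125+v/4-.375); S=lambda u,v:(230+u/3-.33,125+v/3-.33)
print('screw far',tri(t,T(262,326),s,S(252,371))); print('screw near',tri(t,T(265,428),s,S(331,379)))
print('tab L',tri(t,T(547,42),s,S(145,33)))
Ct,Cs=cloud(t),cloud(s)
hsv=cv2.cvtColor(s['img'],cv2.COLOR_RGB2HSV)
m=((abs(Cs[...,2]-.0845)<.006)&(hsv[...,1]<70)); m[:, :300]=0; m[:,350:]=0;m[:240]=0;m[262:]=0
P=Cs[m]; print('bar side',len(P),cv2.minAreaRect(P[:,:2].astype(np.float32)))
# base front edge & right edge from top cloud
for C in(Ct,Cs):
    m=(abs(C[...,2]-.03)<.008)&(C[...,0]>.35)&(C[...,0]<.8)&(abs(C[...,1]-.03)<.22)
    n,l,stt,c=cv2.connectedComponentsWithStats(m.astype(np.uint8)); k=1+stt[1:,4].argmax(); print('base',cv2.boxPoints(cv2.minAreaRect(C[l==k][:,:2].astype(np.float32))).round(3).tolist())
m=(Ct[...,2]>.224)&(Ct[...,2]<.29)&(Ct[...,1]<-.05)&(Ct[...,1]>-.15)&(Ct[...,0]>.58)&(Ct[...,0]<.73)
P=Ct[m]; print(P[::5].round(3).tolist()[:40])
for p,o in(((.512,.058,.073),[-90,0,91.7]),((.519,-.411,.03),[-90,0,91.7]),((.655,-.124,.3),[-90,0,87]),((.73,-.127,.24),[-90,0,87]),((.487,-.118,.295),[-90,0,87]),((.449,-.118,.128),[-90,0,87])): print(p,robot.inverse_kinematics(p,o))
E
```

```text
ball (array([ 0.4909, -0.1206,  0.3136]), np.float64(0.0027))
screw far (array([0.5497, 0.0613, 0.0853]), np.float64(0.0017))
screw near (array([0.4791, 0.0572, 0.0842]), np.float64(0.0014))
tab L (array([ 0.6733, -0.1105,  0.3148]), np.float64(0.0046))
bar side 237 ((0.5159756541252136, 0.06052319332957268), (0.10612337291240692, 0.019163621589541435), 3.3744468688964844)
base [[0.421999990940094, -0.10400000214576721], [0.6430000066757202, -0.10999999940395355], [0.6520000100135803, 0.19900000095367432], [0.4309999942779541, 0.20499999821186066]]
base [[0.42399999499320984, -0.10400000214576721], [0.7360000014305115, -0.1120000034570694], [0.7440000176429749, 0.19900000095367432], [0.4320000112056732, 0.2070000022649765]]
[[0.691, -0.081, 0.249], [0.692, -0.093, 0.245], [0.689, -0.078, 0.247], [0.687, -0.09, 0.251], [0.689, -0.103, 0.248], [0.686, -0.081, 0.247], [0.686, -0.093, 0.249], [0.686, -0.105, 0.249], [0.673, -0.122, 0.284], [0.673, -0.134, 0.285], [0.683, -0.088, 0.249], [0.684, -0.1, 0.248], [0.674, -0.119, 0.277], [0.673, -0.13, 0.279], [0.681, -0.086, 0.249], [0.68, -0
[... 608 characters left out ...]
.99259332e+00  1.10043818e+01  1.08641293e+02 -2.54444375e-14
  6.03543249e+01 -9.86925933e+01]
(0.519, -0.411, 0.03) [-4.88103866e+01  3.36582468e+01  8.40573756e+01 -2.54444375e-14
  6.22843775e+01 -1.40510387e+02]
(0.655, -0.124, 0.3) [-2.10815052e+01  2.08352017e+01  6.97586955e+01 -2.54444375e-14
  8.94061029e+01 -1.08081505e+02]
(0.73, -0.127, 0.24) [-1.91814400e+01  3.38827848e+01  5.88949601e+01 -2.54444375e-14
  8.72222551e+01 -1.06181440e+02]
(0.487, -0.118, 0.295) [-2.74641625e+01 -4.19466491e+00  9.80246202e+01 -2.54444375e-14
  8.61700447e+01 -1.14464162e+02]
(0.449, -0.118, 0.128) [-2.96920252e+01 -1.30403035e+00  1.14738102e+02 -2.54444375e-14
  6.65659285e+01 -1.16692025e+02]
```

Ball at (0.491,-0.121,0.314), where z 0.314 is expected. Taking the base corner as origin gives (0.491,-0.119), so they agree, with press yaw about -1.6°. The bar is at (0.514,0.059), yaw about 3°, top at 0.085. Next I approach and check from near.

```bash
python3 - <<'E'
from h import *
O=[-90,0,93]
robot.move_pose([.40,.10,.33],O); st()
robot.servo_line([.514,.059,.20]); st()
robot.servo_line([.514,.059,.11],feed=.1); st()
a,b=grab('top')['img'][120:260,220:420],grab('side')['img'][100:300,200:460]
im=np.hstack([cv2.resize(a,(400,280)),cv2.resize(b,(364,280))]); cv2.imwrite('pics/hov.png',im[:,:,::-1])
E
```

```text
t 1.93 p [0.3999 0.1005 0.3299] F [ 0.1 -0.6  0.1] w 1.001
 t 3.27 p [0.5141 0.0592 0.2007] F [-0.7 -0.5 -0.2] w 1.003
 t 4.32 p [0.5146 0.0589 0.1108] F [ 0.7 -0.3  0.7] w 1.0
```

View pics/hov.png

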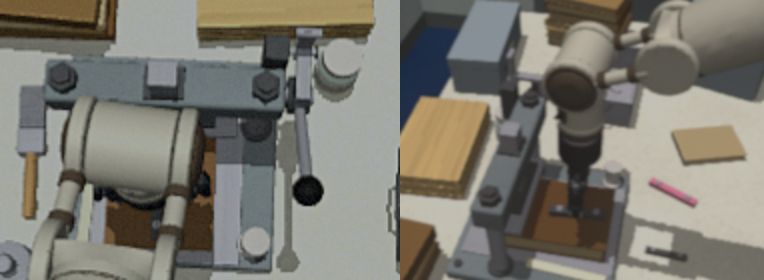

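The gripper straddles the bar and the wrist fork is well clear of the ball (hover picture, ball at about (307,190)). Grasp and lift.

```bash
python3 - <<'E'
from h import *
robot.servo_line([.514,.059,.0745],feed=.06); s=st('down')
if abs(s['contact_force'][2])<8:
    robot.gripper_close(40); st('closed')
    robot.servo_line([.514,.059,.11],feed=.06); st('lift')
    robot.servo_line([.50,.059,.20],feed=.15); st()
    a,b=grab('top')['img'][120:260,220:420],grab('side')['img'][100:300,200:460]
    im=np.hstack([cv2.resize(a,(400,280)),cv2.resize(b,(364,280))]); cv2.imwrite('pics/lift.png',im[:,:,::-1])
E
```

```text
down t 5.16 p [0.5142 0.059  0.0746] F [-0.7  0.4  0.5] w 1.001
closed t 5.8 p [0.5143 0.059  0.0748] F [ 0.1 -0.7  2.6] w 0.171
lift t 6.54 p [0.5138 0.059  0.1099] F [ 0.5 -0.4 -1.4] w 0.167
 t 7.3 p [0.4994 0.0591 0.1989] F [-0.   0.9 -1.8] w 0.174
```

View pics/lift.png

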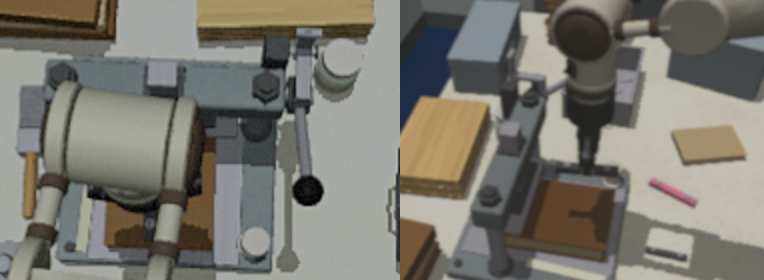

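Bar held (width 0.17, about 14.5 mm), and it is off the volume. I carry it round the ball at a small radius to the tray.

```bash
python3 - <<'E'
from h import *
robot.servo_line([.34,.06,.26],feed=.2); st()
robot.servo_line([.34,-.38,.26],feed=.25); st()
robot.servo_line([.519,-.411,.20],feed=.2); s=st()
robot.servo_line([.519,-.411,.04],feed=.12); s=st('in tray')
robot.ungrasp(); robot.dwell(.3); st('open')
robot.servo_line([.519,-.411,.2],feed=.2); robot.servo_line([.36,-.38,.36],feed=.25); st()
a,b=grab('top')['img'][120:280,320:540],grab('side')['img'][100:300,200:460]
im=np.hstack([cv2.resize(a,(440,320)),cv2.resize(b,(350,320))]); cv2.imwrite('pics/tray.png',im[:,:,::-1])
E
```

```text
t 8.41 p [0.3402 0.06   0.2596] F [ 0.6  0.4 -1. ] w 0.174
 t 10.32 p [ 0.3402 -0.3793  0.26  ] F [ 0.5  0.4 -0.2] w 0.173
 t 11.43 p [ 0.5186 -0.411   0.2005] F [ 0.1 -0.6 -1.7] w 0.17
in tray t 12.91 p [ 0.5196 -0.4116  0.0411] F [-1.2 -0.  -1.4] w 0.174
open t 13.89 p [ 0.519 -0.411  0.04 ] F [-0.5  0.5 -0.5] w 0.996
 t 15.9 p [ 0.3602 -0.3796  0.3582] F [-0.1 -0.2 -0.9] w 1.003
```

View pics/tray.png

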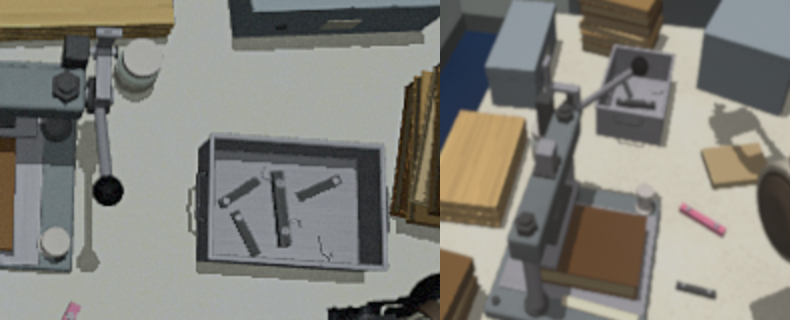

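The bar lies let go in the middle of the tray, at (281,210) in the left panel. Next I flip the catch with shut fingers, following its arc.

```bash
python3 - <<'E'
from h import *
O=[-90,0,88.4]
robot.gripper_close(60)
robot.servo_line([.40,-.30,.43],attitude=O,feed=.25)
robot.servo_line([.636,-.125,.42],feed=.25)
robot.servo_line([.636,-.125,.285],feed=.15); st('pre')
a=.053; px,pz=.6776,.232
for th in (0,.2,.4,.6,.8,.95,1.07):
    c=np.array([px+a*np.sin(th)-.004*np.cos(th),pz+a*np.cos(th)+.004*np.sin(th)])
    robot.servo_line([c[0]-.011,-.125-.028*(c[0]-px),c[1]],feed=.06); s=st(th)
    if np.linalg.norm(s['contact_force'])>25: print('force!');break
p=s['ee_pos']; robot.servo_line([p[0]-.03,-.125,p[2]+.03],feed=.1); robot.servo_line([.62,-.125,.42],feed=.2); robot.servo_line([.40,-.30,.43],feed=.25)
t=grab('top');f=grab('side');a,b=t['img'][120:260,300:440],f['img'][100:240,230:400]
im=np.hstack([cv2.resize(a,(400,400)),cv2.resize(b,(400,400))]); cv2.imwrite('pics/catch.png',im[:,:,::-1])
C=cloud(t); m=(C[...,2]>.245)&(C[...,0]>.655)&(C[...,0]<.80)&(C[...,1]<-.105)&(C[...,1]>-.16); P=C[m]; print('tab',P[::8].round(3).tolist()[:25])
E
```

```text
pre t 19.75 p [ 0.6365 -0.1253  0.2865] F [ 0.6 -0.6  0.8] w -0.002
0 t 20.34 p [ 0.6627 -0.1249  0.2851] F [ 0.8 -0.3 -0.4] w -0.0
0.2 t 20.67 p [ 0.6732 -0.1252  0.2846] F [-0.5 -0.9 -0.3] w -0.002
0.4 t 20.99 p [ 0.6836 -0.1255  0.2821] F [0.3 0.  0.7] w -0.001
0.6 t 21.32 p [ 0.6934 -0.1257  0.2776] F [-0.2  0.3 -0. ] w -0.004
0.8 t 21.64 p [ 0.7019 -0.1259  0.2711] F [-0.1 -0.3 -0.4] w -0.001
0.95 t 21.93 p [ 0.7074 -0.1261  0.2654] F [-0.4  0.5 -0.6] w 0.002
1.07 t 22.18 p [ 0.7112 -0.1262  0.2604] F [-0.6 -0.1  0.1] w 0.002
tab [[0.736, -0.113, 0.266], [0.732, -0.122, 0.269], [0.734, -0.142, 0.266], [0.729, -0.129, 0.27], [0.727, -0.118, 0.269], [0.727, -0.139, 0.269], [0.725, -0.127, 0.268], [0.724, -0.12, 0.265], [0.724, -0.14, 0.265], [0.722, -0.135, 0.263], [0.72, -0.135, 0.262], [0.718, -0.135, 0.261], [0.716, -0.135, 0.259], [0.711, -0.119, 0.257], [0.709, -0.121, 0.257], [0.707, -0.121, 0.255], [0.705, -0.122, 0.253], [0.703, -0.122, 0.253], [0.701, -0.122, 0.251], [0.699, -0.122, 0.25], [0.698, -0.122, 0.246], [0.695, -0.122, 0.246], [0.69, -0.121, 0.253], [0.683, -0.118, 0.264], [0.685, -0.117, 0.253]]
```

View pics/catch.png

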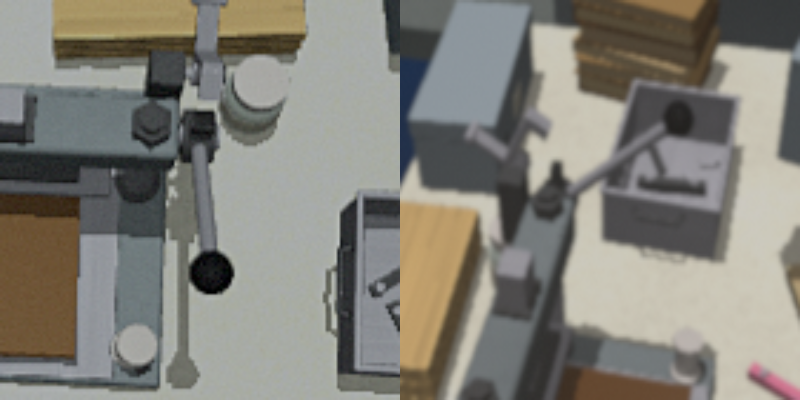

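The catch is back (tab end at (0.736, z 0.266), about 1.06 rad) and the lever is still up. Next I grip the ball and swing it down.

```bash
python3 - <<'E'
from h import *
robot.ungrasp()
o=np.array([.6326,-.1199]); X=np.array([.9996,-.028]); Y=np.array([.028,.9996])
def B(ph,dz=-.021):
    r=np.radians(ph); xy=o-.185*np.cos(r)*X-.0035*Y; return [xy[0],xy[1],.195+.185*np.sin(r)+dz]
p=B(40); print(p)
robot.servo_line([p[0],p[1],.42],feed=.2); robot.servo_line(p,feed=.1); st('at ball')
robot.gripper_close(90); s=st('closed')
for ph in (32,24,16,8,0,-6,-11,-15,-16):
    robot.servo_line(B(ph),feed=.08); s=st(ph)
    if np.linalg.norm(s['contact_force'])>60: break
robot.dwell(.3); st()
a,b=grab('top')['img'][120:260,270:410],grab('side')['img'][90:290,220:420]
im=np.hstack([cv2.resize(a,(400,400)),cv2.resize(b,(400,400))]); cv2.imwrite('pics/lev.png',im[:,:,::-1])
E
```

```text
[np.float64(0.49084046531177994), np.float64(-0.1194304897846437), np.float64(0.29291570779200976)]
at ball t 28.36 p [ 0.4912 -0.1196  0.2938] F [ 0.9  0.1 -0.4] w 1.0
closed t 28.92 p [ 0.4909 -0.1193  0.2935] F [-2.4  2.   3.4] w 0.36
32 t 29.39 p [ 0.4762 -0.1189  0.2732] F [-1.2  3.2  6.7] w 0.359
24 t 29.87 p [ 0.4652 -0.1185  0.2503] F [4.5 2.5 4.4] w 0.36
16 t 30.34 p [ 0.4541 -0.1183  0.2252] F [-14.7   0.6   8.4] w 0.356
8 t 30.82 p [ 0.4467 -0.1179  0.1992] F [-13.5   2.3   8.2] w 0.359
0 t 31.29 p [ 0.4476 -0.1179  0.1746] F [-2.4  3.   5.9] w 0.359
-6 t 31.68 p [ 0.4519 -0.1181  0.1574] F [ 5.8  6.  10.7] w 0.361
-11 t 32.03 p [ 0.4578 -0.1184  0.1434] F [15.3 10.1 13.1] w 0.356
-15 t 32.34 p [ 0.4598 -0.1184  0.1307] F [ 9.6 11.2 14.9] w 0.354
-16 t 32.59 p [ 0.4602 -0.1185  0.1275] F [ 8.9 10.7 16.1] w 0.362
 t 32.89 p [ 0.4601 -0.1185  0.1275] F [ 7.9 11.  16.3] w 0.355
```

View pics/lev.png

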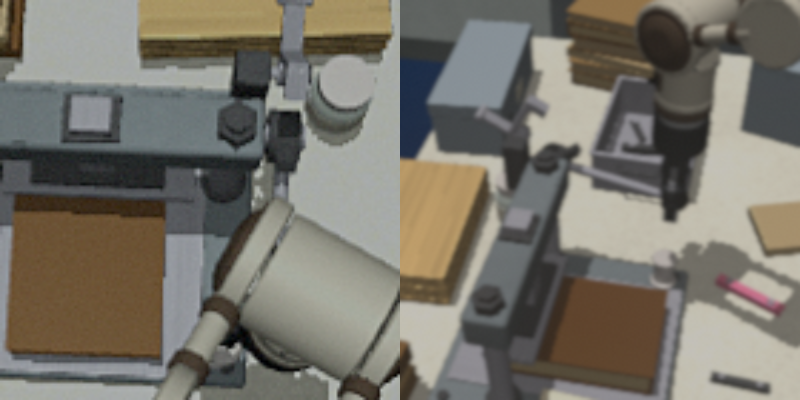

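The lever is down: ball at about z 0.1485, where 0.147 is the stop, with 16 N. I push a few mm more to see whether it is on its stop, and measure the rod.

```bash
python3 - <<'E'
from h import *
for z in (.121,.118,.115):
    robot.servo_line([.456,-.1185,z],feed=.04); s=st(z)
    if s['contact_force'][2]>32: break
robot.dwell(.5); st()
t=grab('top'); f=grab('side'); C=cloud(f)
m=(C[...,0]>.50)&(C[...,0]<.60)&(C[...,1]<-.105)&(C[...,1]>-.14)&(C[...,2]>.12)&(C[...,2]<.24)
P=C[m]; k=np.polyfit(P[:,0],P[:,2],1); print('rod',len(P),'slope deg',np.degrees(np.arctan(k[0])))
c=cloud(t); m=(c[...,2]>.245)&(c[...,0]>.70)&(c[...,0]<.80)&(c[...,1]<-.105)&(c[...,1]>-.16);print('tab end',c[m].max(0))
m=(c[...,2]>.012)&(c[...,0]>.44)&(c[...,0]<.6)&(c[...,1]<-.3)&(c[...,1]>-.53)&(c[...,2]<.06); print('tray stuff zmax',c[m][:,2].max())
E
```

```text
0.121 t 33.24 p [ 0.4606 -0.1185  0.1251] F [ 6.2 10.3 16. ] w 0.359
0.118 t 33.49 p [ 0.4613 -0.1186  0.1225] F [ 7.1 10.6 16.3] w 0.353
0.115 t 33.74 p [ 0.462  -0.1186  0.12  ] F [ 8.7 11.8 17.5] w 0.359
 t 34.24 p [ 0.462  -0.1186  0.1201] F [ 8.3 11.3 17.8] w 0.357
rod 191 slope deg 20.55767164831316
tab end [ 0.73681422 -0.11290785  0.27146115]
tray stuff zmax 0.05988735601455786
```

```bash
python3 - <<'E'
from h import *
f=load('side'); C=cloud(f)
for x in (.50,.52,.54,.56,.58):
    m=(abs(C[...,0]-x)<.01)&(C[...,1]<-.10)&(C[...,1]>-.145)&(C[...,2]>.10)&(C[...,2]<.24); P=C[m]
    if len(P): q=np.median(P,0); print(x,len(P),q.round(3),'deg below level',np.degrees(np.arctan2(.195+.006-q[2],.6326-q[0])).round(1))
st()
E
```

```text
0.5 34 [ 0.5   -0.114  0.163] deg below level 15.9
0.52 36 [ 0.521 -0.115  0.169] deg below level 15.9
0.54 35 [ 0.541 -0.115  0.174] deg below level 16.2
0.56 37 [ 0.56  -0.116  0.18 ] deg below level 16.1
0.58 32 [ 0.579 -0.116  0.186] deg below level 16.0
 t 34.34 p [ 0.462  -0.1186  0.1201] F [ 8.4 12.1 17.5] w 0.357
```

The rod is 16° below level, where the stop is at 15°, so the lever is on its stop. The gripper holds it with about 18 N, so I hand in.

```bash
python3 - <<'E'
from h import *
print(robot.hand_in()); st()
E
```

```text
the job is handed in; nothing more can be done
None
the job is handed in; nothing more can be done
```

I moved the binding bar into the scrap tray, flipped the catch back, pulled the ball lever down to its stop and handed in at about 34 s, still gripping the ball. The hand-in reports no verdict.

**Last checks:**
- **Bar:** it lay let go in the middle of the tray after release, seen in both views.
- **Catch:** it is back at about 1.06 rad, from the tab end measured at height 0.27 m.
- **Lever:** the rod is about 16° below level, within measuring error of its 15° stop. The upward force on the fingers is about 18 N, which agrees with the 12 to 15 N expected plus a little push.
- **Volume and other things:** the volume and the spool, jar and look-alike bars in view look unmoved in the last pictures; I did not check the brush, weight or bone folder again after the lever pull.

**Disagreements and gaps:**
- **Rod slope:** a first line fit to the rod gave 20.6°. It was noisy, and points measured along the rod from the pivot gave a steady 16°.
- **Grip on the ball:** in the last few mm of pull the fingers moved down 7 mm while the force hardly rose (16 to 18 N). They may have rolled or slipped slightly on the ball, though the grip width did not change.
- **Platen force:** I could not measure it directly. I infer it from the lever being on its stop.

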